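# Load a slat into the dowelling jig under its leaf spring

### The arm

A 6-joint arm with a two-finger parallel gripper is mounted at the origin on a cart in front of the work surface, level with it; the furniture and walls round the work are solid. World frame = base frame: x ahead of the robot, y to its left, z up, the work surface at z = 0. Lengths are in m, angles in rad, forces in N, time in s.
With the tool pointing down it reaches from about 0.3 to 0.875 m from the base axis. Payload 6.4 kg.
Tool frame: the origin (TCP) lies at the very end of the fingers, on their centre line; the grasp point (between the pads) lies 19 mm behind it; z points along the fingers, y is the line along which they close (so a half turn about z gives the same grasp; the last joint's range is limited). The gripper opens to 85 mm and grips with 20 to 120 N. Pads are 22 mm wide; open, the fingers measure 114 mm over their backs; the gripper's body (76 mm by 85 mm) begins 54 mm behind the grasp point. The pads swing forward as they close: fully open they stand 13 mm farther back than shut.
Start: joints at [1.123, 0.181, 1.607, -0, 1.354, -0.206], TCP at [0.138, 0.558, 0.231] pointing down, gripper open.
Joint ranges: [-2.99, 2.99], [-0.89, 2.07], [0.3, 2.58], [-1.14, 4.28], [0, 2.63], [-3.12, 3.12]. Speed limits (rad/s): [2.57, 2.57, 3.01, 3.14, 3.14, 3.14].

### API

Orientations are given as a unit quaternion [w, x, y, z].
In Python, from bench import get_obs, optics, workorder gives the robot as it stands.
- The arm moves only by the tool step_hand, called after ">>>" by a JSON object that holds its "method" and its "body", one argument or row to a line. Schema: {"type":"object","properties":{"deltas":{"type":"object","properties":{"segments":{"type":"array","items":{"type":"array","items":{"type":"number"},"minItems":7,"maxItems":7},"minItems":1,"maxItems":10}},"additionalProperties":false,"required":["segments"]},"only":{"type":"string"},"quiet":{"type":"boolean"},"lines":{"type":"string"}},"required":["deltas"],"additionalProperties":false}. deltas is an object whose key "segments" holds a list of rows, 1 to 10 of them, each of 7 numbers: dx, dy, dz in normalised numbers (1 is 0.75 m), then a rotation vector rx, ry, rz in fractions of the full range, 1 being 4 rad, then the opening from 0.0 (shut) to 1.0 (fully open); each row is the pose to reach, as a shift and turn from the pose commanded when the call began, along the tool's axes at that moment; what a row does not reach only later rows make up. A row lasts 1/8 s, in which the tool goes at most 0.0625 m and 0.188 rad, less where a joint would pass 70% of its speed; a pose out of reach is approached as far as the arm can. The fingers move at their own pace and stop on an object; the grip force is fixed at half the most. Time passes only in rows, so rows that do not move let the fingers close. The tool returns the time, the measured TCP pose, the force, the opening and the grip force at its end. only (a regular expression) keeps the lines of the reply that match it, lines (a string "A,B") keeps lines A to B, and quiet returns only ok. Shift and turn numbers lie between -1 and 1, and a call with a number outside is refused. Input that does not fit is refused with a message, and nothing moves.
- get_obs(): the state, without advancing time (a new reading comes with each control period).
- optics.camera(name): name is "side" or "top"; returns (picture, depth): 400x640x3 uint8, blue, green, red; 400x640 float32, m along the optical axis (not along the pixel's ray), 0 where there is no reading.
- optics.camera_params(name): a dict with "fovy" (degrees; the focal length in pixels is half the picture's height over the tangent of half this angle, whatever the lens; pixels are square), "cx", "cy" (the principal point, pixels), "view" (4x4, takes a point from world to camera coordinates). Camera axes: x right, y up, looking along -z (the intrinsics and any distortion apply to the point x, -y, -z); pixel columns grow to the right and rows downward; lengths in m; the calibration is good to about 2 mm. A picture is of the moment at which its call begins. camera_params takes no time and is no camera call.
- workorder.hand_in(): hands the job in; it is judged then, once.
The state is a dict: "time_s": time; "q": joint angles; "dq": joint speeds; "joint_efforts": joint torques, N m; "eef_pos": TCP position; "eef_rot": TCP orientation; "wrist_force": force on the tool from outside, world axes, zero at the start; "torque": the same for the moment, N m; "opening": opening from 0.0 (shut) to 1.0 (fully open); "grasp_force": force on a finger pad.
Only numpy, scipy, OpenCV 4.12 (cv2) and the standard library are available. Lean on these libraries where they do the work, as an engineer would, in place of code of your own. Each camera call takes 0.05 s, during which the arm holds its last target. There are 200 camera calls.

### The job

Load the loose slat that lies on the sprung lift plate of the dowelling jig: with your fingertips, press it down hard, plate and all, and keeping it pressed slide it under the bridge and its leaf spring until its end is fully home against the end stop and the lift plate springs up behind it and locks it in. Nothing is gripped: do not lift the slat or tip it up, and leave the finished slat, the tin and the sanding block where they are.

Things in the scene. Friction and masses are not known exactly. Their poses are not given: they have to be found in the camera images.
- dowel_jig: dowelling jig screwed to the bench: plywood base 240 x 112 x 12 mm, straight channel 39 mm wide between two wooden fences (tops 40 mm above the bench). Origin: centre of the base's underside, at bench height. +x = feed direction, from the open infeed end to the end stop; z up. Floor along x: sprung lift plate from -118 to -10 mm, then fixed steel bed (24 mm above the bench) to the stop at +103 mm.
- stop_face (a point): foot of the end stop's face, middle of the channel, at bed height (24 mm above the bench; the stop's top is at 48 mm); axes as the jig. The slat's front end must come home here.
- bridge_mouth (a point): middle of the lower edge of the steel bridge's near face, 46 mm above the bench, 56 mm before the stop; axes as the jig. The bridge is 16 mm deep along x, its top 58 mm (screw heads 61 mm) above the bench. From it a leaf spring slopes down towards the stop, its free end about 37 mm above the bench when nothing is under it.
- slat: loose beech slat, 110 mm long (x) x 36 x 18, 55 g, waxed: it slides easily on steel, fingertips hold it far better. Origin: centre of its underside. Starts in the channel on the raised lift plate, x along the jig's x, top 52 mm above the bench: 6 mm too high for the bridge. Pressed fully down its top is at 43 mm (on the bed 42). Home: origin 55 mm before the stop, rear 54 mm clear of the bridge.
- lift_plate (a joint): sprung steel plate 108 x 38 mm, the infeed floor: 0 = raised (top 34 mm above the bench), 0.009 m = fully down (top 25 mm, 1 mm above the bed). About 6 N start it down, 14 N hold it fully down; at 0.006 or more the slat passes the bridge. It jumps back to 0 only when the slat has left it, less than 3 mm from the stop.
- leaf_spring (a joint): leaf spring behind the bridge: 0 = hanging free, grows (rad) as the slat lifts it, to about 0.16 with the slat fully under it. It bears on the slat with about 6 N and drags on it.
- finished_slat: bystander: an already finished slat of the same size, 110 x 36 x 18 mm, with two thin dowels standing 14 mm out of its +x end; lies on the bench right of the jig. Origin: centre of the underside of the wooden slat.
- wax_tin: bystander: round flat tin, 84 mm across, 32 mm high; origin at the centre of its underside.
- sanding_block: bystander: cork sanding block 123 x 86 x 31 mm; origin at the centre of its underside.

How it is judged:
On the way, in this order (a step that is already met when the one before it is completed fails the run):
1. the slat is pressed down by the fingers, with the lift plate under it, before it reaches the bridge (value of joint lift_plate above 0.0055 m and contact force between the fingers and slat above 4 N and x of slat in the frame of dowel_jig below 0 m), for 0.1 s.
2. the slat, still under the fingers, is under the leaf spring and lifts it (value of joint leaf_spring above 0.08 rad and contact force between the fingers and slat above 2 N and x of slat in the frame of dowel_jig above 0.01 m), for 0.1 s.
At the end, for the whole second after the job is handed in: The slat lies flat on the jig's bed, its front end within 3 mm of the end stop, the leaf spring raised and bearing on it, the lift plate fully up again behind its rear end, everything at rest and let go (x of slat in the frame of stop_face between -0.0582 and -0.053 m and z of slat in the frame of stop_face below 0.002 m and angle between slat's own z axis and vertical below 0.04 rad and value of joint leaf_spring above 0.12 rad and value of joint lift_plate below 0.0012 m and linear speed of slat below 0.01 m/s); the robot touches nothing.
It fails at once if the slat is lifted above where it lay, or tipped up (z of slat in the frame of dowel_jig above 0.042 m or angle between slat's own z axis and vertical above 0.3 rad).
It fails at once if the slat leaves the jig's channel (y of slat in the frame of dowel_jig above 0.015 m or y of slat in the frame of dowel_jig below -0.015 m).
It fails at once if a bystander is moved (distance of any of finished_slat, wax_tin, sanding_block from where it was at the start of the episode above 0.015 m).
It also fails if it takes over 34 s, if anything falls off the work surface, if the arm or the gripper's body presses on something with over 40 N, if the wrist force passes 120 N, or if a joint passes its speed limit or range.

## Working session

There is one attempt and no reset: what is moved stays moved. The work goes in short steps, Python scripts to look and compute and a tool call to move; the robot and the scene stay as the last step left them, time stands still between calls to the robot, and variables do not carry over. Pictures are saved under pics/ and viewed, at most 10 in all, crops included, and the job is handed in when it is done.

```bash
ls; mkdir -p pics
```

Run:
```python
from bench import get_obs, optics
import cv2, numpy as np
for n in("top","side"):
    im,d=optics.camera(n); cv2.imwrite(f"pics/{n}0.png",im); np.savez(f"/tmp/{n}0.npz",im=im,d=d)
    p=optics.camera_params(n); print(n,{k:(np.round(v,4).tolist() if k=="view" else v) for k,v in p.items()})
o=get_obs(); print({k:np.round(v,3).tolist() for k,v in o.items()})
```

```text
pics
top {'fovy': 48.3330883233845, 'cx': 320.6361047642233, 'cy': 200.13583752564784, 'view': [[0.0233, -0.9995, 0.0211, -0.0323], [0.9841, 0.0266, 0.1757, -0.5233], [-0.1762, 0.0167, 0.9842, -1.048], [0.0, 0.0, 0.0, 1.0]]}
side {'fovy': 57.45196251745912, 'cx': 316.27746786806983, 'cy': 206.77711039819977, 'view': [[0.9971, -0.0716, -0.0245, -0.5427], [0.0627, 0.6006, 0.7971, -0.0921], [-0.0423, -0.7963, 0.6034, -0.8622], [0.0, 0.0, 0.0, 1.0]]}
{'time_s': 0.1, 'q': [1.123, 0.181, 1.608, -0.0, 1.354, -0.206], 'dq': [-0.0, -0.002, -0.002, -0.001, 0.001, -0.0], 'joint_efforts': [0.0, -44.586, -35.224, -0.0, 0.004, 0.0], 'eef_pos': [0.137, 0.558, 0.23], 'eef_rot': [-0.0, 0.121, 0.993, -0.001], 'wrist_force': [-1.347, 0.331, -0.705], 'torque': [-0.042, -0.073, 0.05], 'grasp_force': 0.0, 'opening': 1.004}
```

View pics/top0.png

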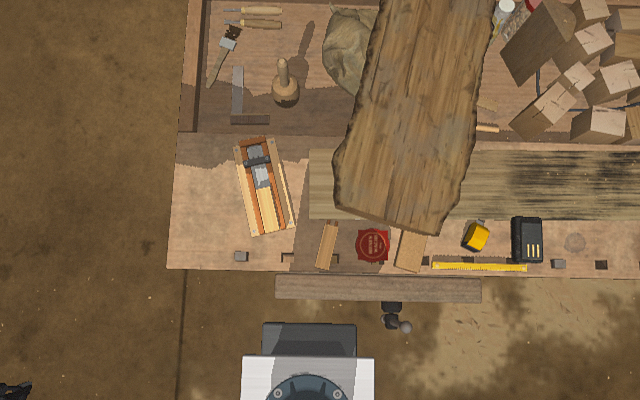

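View pics/side0.png

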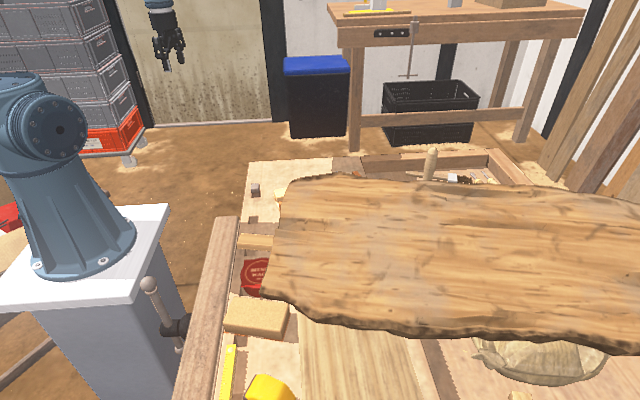

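The top view shows the jig at about (265,187), with the bridge near (257,160) and the infeed end near (272,235). The bystanders are at (327,245), (373,245) and (410,250). A big slab hangs over the bench right of the jig and hides the jig in the side view. Next I'll zoom in and get heights.

Create h.py:
```python
import numpy as np
from bench import optics
def K(n):
    p=optics.camera_params(n); f=200/np.tan(np.radians(p["fovy"])/2); V=np.array(p["view"]); return f,p["cx"],p["cy"],V[:3,:3],V[:3,3]
def ray(n,u,v):
    f,cx,cy,R,t=K(n); u,v=np.asarray(u,float),np.asarray(v,float)
    d=np.stack([(u-cx)/f,-(v-cy)/f,-np.ones_like(u)],-1)@R
    return -R.T@t,d
def plane(n,u,v,z):
    o,d=ray(n,u,v); return o+d*((z-o[2])/d[...,2])[...,None]
def cloud(n,d):
    v,u=np.mgrid[:400,:640]; o,r=ray(n,u,v); return o+r*d[...,None]
```

Run:
```python
import numpy as np,cv2
from h import *
a=np.load("/tmp/top0.npz"); im,d=a["im"],a["d"]
P=cloud("top",d); z=np.where(d>0,P[...,2],np.nan)
c=cv2.resize(im[125:245,220:310],None,fx=5,fy=5,interpolation=cv2.INTER_CUBIC)
zz=np.clip((np.nan_to_num(z)[125:245,220:310])/0.07*255,0,255).astype(np.uint8)
hz=cv2.applyColorMap(cv2.resize(zz,None,fx=3.9,fy=5,interpolation=cv2.INTER_NEAREST),cv2.COLORMAP_JET)
cv2.imwrite("pics/crop.png",np.hstack([c[:,:],hz[:,:350]]))
print("bench",np.nanmedian(z[225:265,180:230]))
s=P[60:220,345:480].reshape(-1,3); s=s[s[:,2]>0.1]; print("slab",s.min(0),s.max(0),np.percentile(s,[2,98],axis=0))
for y in range(140,240,8): print(y,[int(round(1000*q)) for q in z[y,228:304:4]])
q=np.load("/tmp/side0.npz"); S=cloud("side",q["d"]); s=S[q["d"]>0]; s=s[(s[:,0]>.2)&(s[:,0]<1)&(abs(s[:,1])<.5)&(s[:,2]>.1)&(s[:,2]<.6)]; print("side slab",np.percentile(s,[1,50,99],axis=0))
```

```text
bench -0.00048216673980949754
slab [ 0.33103736 -0.39318723  0.11758184] [ 8.62408419e-01 -8.22516460e-04  1.12413368e+00] [[ 0.47449767 -0.37407092  0.12555262]
 [ 0.83634815 -0.07401065  0.19777276]]Traceback (most recent call last):
  File "<stdin>", line 11, in <module>
ValueError: cannot convert float NaN to integer
```

View pics/crop.png

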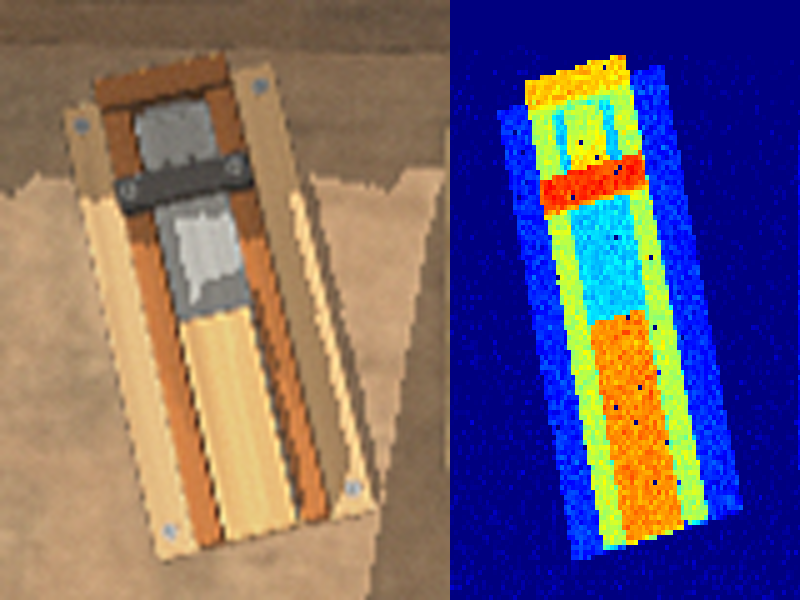

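The crop shows the slat top at crop rows 315–540, with its front edge about at the bed start. The bridge bar is at rows 155–215, the stop at rows 55–105 and the base outline is clear. I'll fit rectangles to the cloud.

Run:
```python
import numpy as np,cv2
from h import *
from bench import get_obs
from scipy.spatial.transform import Rotation as Ro
a=np.load("/tmp/top0.npz"); d=a["d"]; P=cloud("top",d)
M=np.zeros((400,640),bool); M[125:245,220:310]=True; M&=d>0; z=P[...,2]
def rect(m,name):
    m=cv2.morphologyEx(m.astype(np.uint8),cv2.MORPH_CLOSE,np.ones((3,3))); n,l,s,_=cv2.connectedComponentsWithStats(m); m=(l==1+np.argmax(s[1:,4]))&M
    zz=np.median(z[m]); v,u=np.nonzero(m); p=P[m]
    r=cv2.minAreaRect((p[:,:2]*1000).astype(np.float32)); b=cv2.boxPoints(r)
    e=[b[1]-b[0],b[2]-b[1]]; L=max(e,key=np.linalg.norm); L=L*np.sign(L[0]); 
    print(name,"c",np.round(r[0],1),"size",np.round(r[1],1),"yaw",round(np.degrees(np.arctan2(L[1],L[0])),2),"z",round(zz*1000,1)); return np.array(r[0])/1000,np.arctan2(L[1],L[0])
bc,by=rect(M&(z>.007),"base"); sl=M&(z>.0475)&(z<.057); sl[:185]=False
sc,sy=rect(sl,"slat")
br=M&(z>.055); pb=P[br]; print("bridge n",br.sum())
def jig(p): q=np.asarray(p)[...,:2]-bc; c,s=np.cos(by),np.sin(by); return np.stack([q[...,0]*c+q[...,1]*s,-q[...,0]*s+q[...,1]*c],-1)*1000
print("slat in jig",jig(sc)); print("bridge x range (39..63 expect 47..63)",np.percentile(jig(pb),[2,50,98],axis=0))
st=M&(z>.044)&(z<.052); st[150:]=False; print("stop x (103..)",np.percentile(jig(P[st]),[2,50,98],axis=0))
S=P[(d>0)&(z>.1)&(z<.3)]; j=jig(S); print("slab nearest: max y world",S[:,1].max(), "jig y max",j[:,1].max(), S[S[:,1]>S[:,1].max()-.02].mean(0))
q=np.load("/tmp/side0.npz"); T=cloud("side",q["d"])[q["d"]>0]; T=T[(T[:,0]>.3)&(T[:,0]<.9)&(abs(T[:,1])<.4)&(T[:,2]>.07)&(T[:,2]<.3)]
print("side slab zs",np.percentile(T,[1,50,99],axis=0))
o=get_obs(); R=Ro.from_quat(np.r_[o["eef_rot"][1:],o["eef_rot"][0]]).as_matrix(); print(R.round(3))
tp=sc+(-.025)*np.array([np.cos(sy),np.sin(sy)]); print("press pt",tp)
yaw=by; Rt=np.column_stack([[-np.cos(yaw),-np.sin(yaw),0],[-np.sin(yaw),np.cos(yaw),0],[0,0,-1]])
print("shift tool (to z=.09)",R.T@(np.r_[tp,.09]-o["eef_pos"]),"rotvec",Ro.from_matrix(R.T@Rt).as_rotvec())
```

```text
base c [562.9 128.8] size [247.5 112.2] yaw 15.0 z 35.2
slat c [496.9 110.9] size [110.2  35.9] yaw 14.93 z 51.5
bridge n 181
slat in jig [-68.32348532  -0.23086374]
bridge x range (39..63 expect 47..63) [[-95.85045628 -31.32835338]
 [ 52.43104287  -0.50028651]
 [ 62.36478949  30.62627661]]
stop x (103..) [[102.87994199 -32.37434582]
 [110.46589315  -0.57522837]
 [117.92174344  30.73084208]]
slab nearest: max y world 0.5178398630497196 jig y max 485.8531776156237 [0.13181261 0.50783914 0.2737961 ]
side slab zs [[ 0.4583269  -0.39495946  0.0762077 ]
 [ 0.69744513 -0.26539758  0.14813237]
 [ 0.89568909 -0.0490692   0.19836152]]
[[-0.971  0.239 -0.001]
 [ 0.239  0.971 -0.001]
 [ 0.    -0.002 -1.   ]]
press pt [0.47278127 0.10443025]
shift tool (to z=.09) [-0.43419167 -0.35967275  0.14089444] rotvec [-0.00147297 -0.00071016 -0.50366269]
```

The rows are not in the units I measure in: shifts go in shares of 0.75 m and turns go in shares of 4 rad. I convert before sending: -0.4342 m / 0.75 = -0.5789, -0.15 m / 0.75 = -0.2, -0.504 rad / 4 = -0.126.

>>> {"method": "step_hand", "body": {
  "deltas": {"segments":[[-0.0667,-0.0533,0,0,0,-0.025,0],[-0.1333,-0.1067,0,0,0,-0.05,0],[-0.2,-0.16,0,0,0,-0.075,0],[-0.2667,-0.2133,0.0267,0,0,-0.1,0],[-0.3333,-0.2667,0.0533,0,0,-0.126,0],[-0.4,-0.32,0.08,0,0,-0.126,0],[-0.4667,-0.3733,0.1067,0,0,-0.126,0],[-0.52,-0.4267,0.1333,0,0,-0.126,0],[-0.56,-0.4667,0.1467,0,0,-0.126,0],[-0.5789,-0.4796,0.16,0,0,-0.126,0]]}
}}

```text
time_s: 1.35
eef_pos: [0.4741, 0.1022, 0.1104]
eef_rot: [-0.0, -0.129, 0.992, -0.0]
wrist_force: [-0.3, 0.4, 0.8]
opening: -0.0
grasp_force: 0.0
```

Create s.py:
```python
import numpy as np
from bench import get_obs
from scipy.spatial.transform import Rotation as Ro
bc=np.array([.5629,.1288]); by=np.radians(15)
def st():
    o=get_obs(); q=o["eef_pos"][:2]-bc; c,s=np.cos(by),np.sin(by)
    R=Ro.from_quat(np.r_[o["eef_rot"][1:],o["eef_rot"][0]]).as_matrix()
    print("t",round(o["time_s"],2),"tcp jig xyz mm",np.round([1000*(q[0]*c+q[1]*s),1000*(-q[0]*s+q[1]*c),1000*o["eef_pos"][2]],1),"F",np.round(o["wrist_force"],1),"open",round(float(o["opening"]),2),"toolx yaw",round(np.degrees(np.arctan2(R[1,0],R[0,0])),2),"tz",R[:,2].round(3))
st()
```

```bash
python3 s.py
```

Run:
```python
from bench import optics
import cv2
im,d=optics.camera("top"); cv2.imwrite("pics/t1.png",cv2.resize(im[120:300,190:400],None,fx=3.3,fy=3.3))
```

```text
t 1.35 tcp jig xyz mm [-92.6  -2.7 110.4] F [-0.3  0.4  0.8] open -0.0 toolx yaw -165.21 tz [-0.001 -0.    -1.   ]
```

View pics/t1.png

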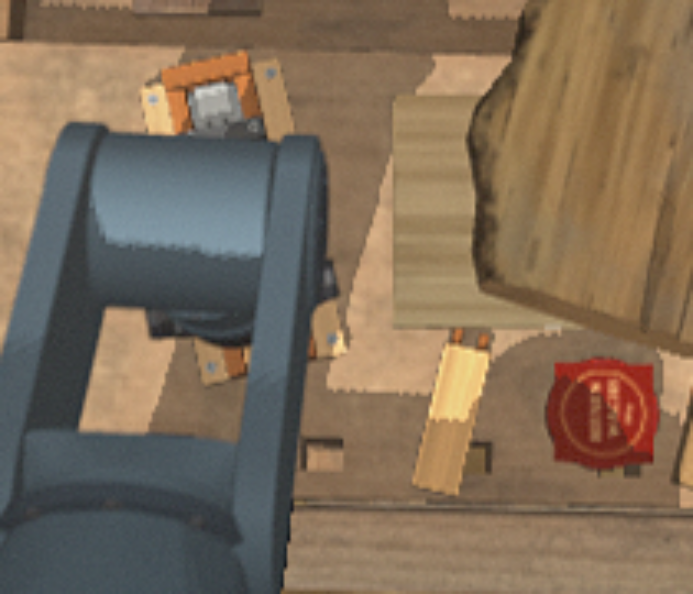

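The arm is over the infeed half of the jig at top centre-left. The slab is clear of it, and the finished slat and tin are untouched. I'll descend gently to just above the slat.

Converted, 0.054 m / 0.75 = 0.072, 0.052 m / 0.75 = 0.0693.

>>> {"method": "step_hand", "body": {
  "deltas": {"segments":[[0,0.0013,0.0333,0,0,0,0],[0,0.0027,0.06,0,0,0,0],[0,0.0027,0.0693,0,0,0,0],[0,0.0027,0.072,0,0,0,0],[0,0.0027,0.072,0,0,0,0]]}
}}

```text
time_s: 2.02
eef_pos: [0.473, 0.1074, 0.0579]
eef_rot: [0.001, -0.131, 0.991, -0.0]
wrist_force: [-0.2, -0.4, -0.2]
opening: 0.0
grasp_force: 0.0
```

```bash
python3 s.py
```

```text
t 2.02 tcp jig xyz mm [-92.4   2.6  57.9] F [-0.2 -0.4 -0.2] open 0.0 toolx yaw -164.95 tz [ 0.001  0.    -1.   ]
```

>>> {"method": "step_hand", "body": {
  "deltas": {"segments":[[0,0,0.004,0,0,0,0],[0,0,0.008,0,0,0,0],[0,0,0.008,0,0,0,0]]}
}}

```text
time_s: 2.4
eef_pos: [0.4729, 0.107, 0.0516]
eef_rot: [0.0, -0.131, 0.991, -0.0]
wrist_force: [-0.7, 0.5, 4.9]
opening: -0.003
grasp_force: 2.2
```

```bash
python3 s.py
```

```text
t 2.4 tcp jig xyz mm [-92.5   2.2  51.6] F [-0.7  0.5  4.9] open -0.0 toolx yaw -164.98 tz [ 0.001  0.    -1.   ]
```

Converted, 0.0105 m / 0.75 = 0.014, 0.009 m / 0.75 = 0.012.

>>> {"method": "step_hand", "body": {
  "deltas": {"segments":[[0,0,0.004,0,0,0,0],[0,0,0.008,0,0,0,0],[0,0,0.012,0,0,0,0],[0,0,0.014,0,0,0,0],[0,0,0.014,0,0,0,0]]}
}}

```text
time_s: 3.02
eef_pos: [0.4747, 0.1069, 0.0429]
eef_rot: [0.002, -0.131, 0.991, -0.0]
wrist_force: [-1.9, -0.1, 15.7]
opening: 0.002
grasp_force: 8.0
```

```bash
python3 s.py
```

```text
t 3.02 tcp jig xyz mm [-90.9   1.7  42.9] F [-1.9 -0.1 15.7] open 0.0 toolx yaw -164.97 tz [ 0.004 -0.    -1.   ]
```

Converted, 0.003 m / 0.75 = 0.004, 0.002 m / 0.75 = 0.0027.

>>> {"method": "step_hand", "body": {
  "deltas": {"segments":[[0,0,0.0027,0,0,0,0],[0,0,0.004,0,0,0,0],[0,0,0.004,0,0,0,0]]}
}}

```text
time_s: 3.4
eef_pos: [0.4773, 0.1069, 0.0427]
eef_rot: [0.004, -0.131, 0.991, -0.001]
wrist_force: [-5.2, -1.2, 35.8]
opening: -0.001
grasp_force: 17.9
```

```bash
python3 s.py
```

```text
t 3.4 tcp jig xyz mm [-88.4   1.   42.7] F [-5.2 -1.2 35.8] open -0.0 toolx yaw -164.97 tz [ 0.009 -0.    -1.   ]
```

Converted, -0.05 m / 0.75 = -0.0667, -0.044 m / 0.75 = -0.0587.

>>> {"method": "step_hand", "body": {
  "deltas": {"segments":[[-0.0053,0,0,0,0,0,0],[-0.016,0,0,0,0,0,0],[-0.0267,0,0,0,0,0,0],[-0.0373,0,0,0,0,0,0],[-0.048,0,0,0,0,0,0],[-0.0587,0,0,0,0,0,0],[-0.0667,0,0,0,0,0,0],[-0.0667,0,0,0,0,0,0]]}
}}

```text
time_s: 4.4
eef_pos: [0.5263, 0.1199, 0.0428]
eef_rot: [0.005, -0.131, 0.991, -0.001]
wrist_force: [-1.1, 0.7, 27.1]
opening: -0.002
grasp_force: 13.9
```

```bash
python3 s.py
```

Run:
```python
from bench import optics
import cv2
im,d=optics.camera("top"); cv2.imwrite("pics/t2.png",cv2.resize(im[120:250,210:320],None,fx=4.5,fy=4.5))
```

```text
t 4.4 tcp jig xyz mm [-37.7   0.9  42.8] F [-1.1  0.7 27.1] open -0.0 toolx yaw -164.98 tz [ 0.01 -0.   -1.  ]
```

View pics/t2.png

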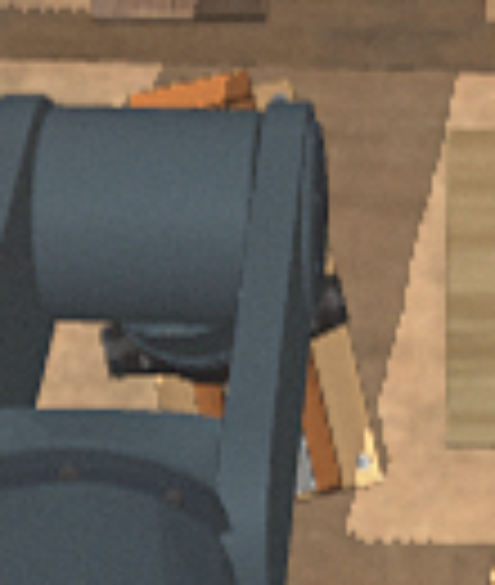

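The gray lift plate now shows behind the slat at (303,470), so the slat is travelling with the fingers. I'll continue under the leaf spring.

Converted, -0.04 m / 0.75 = -0.0533, 0.001 m / 0.75 = 0.0013.

>>> {"method": "step_hand", "body": {
  "deltas": {"segments":[[-0.0067,0,0.0013,0,0,0,0],[-0.0147,0,0.0013,0,0,0,0],[-0.0227,0,0.0013,0,0,0,0],[-0.0307,0,0.0013,0,0,0,0],[-0.0387,0,0.0013,0,0,0,0],[-0.0467,0,0.0013,0,0,0,0],[-0.0533,0,0.0013,0,0,0,0],[-0.0533,0,0.0013,0,0,0,0]]}
}}

```text
time_s: 5.45
eef_pos: [0.5641, 0.1302, 0.0425]
eef_rot: [0.004, -0.131, 0.991, -0.001]
wrist_force: [-6.4, -1.9, 32.6]
opening: 0.001
grasp_force: 16.2
```

```bash
python3 s.py
```

```text
t 5.45 tcp jig xyz mm [ 1.5  1.1 42.5] F [-6.4 -1.9 32.6] open 0.0 toolx yaw -164.97 tz [ 0.009 -0.    -1.   ]
```

Converted, -0.016 m / 0.75 = -0.0213, -0.014 m / 0.75 = -0.0187.

>>> {"method": "step_hand", "body": {
  "deltas": {"segments":[[-0.0067,0,0,0,0,0,0],[-0.0133,0,0,0,0,0,0],[-0.0187,0,0,0,0,0,0],[-0.0213,0,0,0,0,0,0],[-0.0213,0,0,0,0,0,0]]}
}}

```text
time_s: 6.08
eef_pos: [0.5789, 0.1343, 0.0423]
eef_rot: [0.004, -0.131, 0.991, -0.001]
wrist_force: [-6.1, -1.3, 30.6]
opening: 0.001
grasp_force: 15.8
```

```bash
python3 s.py
```

```text
t 6.08 tcp jig xyz mm [16.9  1.2 42.3] F [-6.1 -1.3 30.6] open 0.0 toolx yaw -164.96 tz [ 0.008 -0.    -1.   ]
```

>>> {"method": "step_hand", "body": {
  "deltas": {"segments":[[-0.004,0,0,0,0,0,0],[-0.008,0,0,0,0,0,0],[-0.008,0,0,0,0,0,0]]}
}}

```text
time_s: 6.45
eef_pos: [0.5846, 0.136, 0.0419]
eef_rot: [0.004, -0.131, 0.991, -0.001]
wrist_force: [-5.6, -1.3, 27.4]
opening: 0.003
grasp_force: 14.2
```

```bash
python3 s.py
```

Run:
```python
from bench import optics
import cv2
im,d=optics.camera("top"); cv2.imwrite("pics/t3.png",cv2.resize(im[120:250,210:320],None,fx=4.5,fy=4.5))
```

```text
t 6.45 tcp jig xyz mm [22.8  1.3 41.9] F [-5.6 -1.3 27.4] open 0.0 toolx yaw -164.97 tz [ 0.007 -0.    -1.   ]
```

View pics/t3.png

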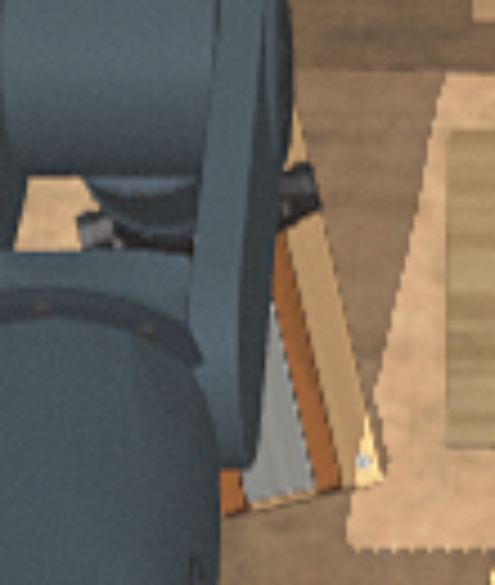

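The plate is exposed at crop (275,440) and the slat is nearly home. I'll advance in small steps, watching the force and the plate height.

Create pl.py:
```python
import numpy as np
from h import *
_,d=optics.camera("top"); P=cloud("top",d); z=P[214:227,267:275,2]; print("plate z mm",np.round(1000*np.median(z),1))
```

```bash
python3 pl.py
```

```text
plate z mm 33.4
```

>>> {"method": "step_hand", "body": {
  "deltas": {"segments":[[-0.004,0,0,0,0,0,0],[-0.004,0,0,0,0,0,0]]}
}}

```text
time_s: 6.8
eef_pos: [0.587, 0.1367, 0.0419]
eef_rot: [0.003, -0.131, 0.991, -0.001]
wrist_force: [-7.1, -1.6, 28.9]
opening: 0.0
grasp_force: 14.8
```

```bash
python3 s.py; python3 pl.py
```

```text
t 6.8 tcp jig xyz mm [25.4  1.4 41.9] F [-7.1 -1.6 28.9] open 0.0 toolx yaw -164.97 tz [ 0.006 -0.    -1.   ]
plate z mm 32.9
```

The plate has already sprung up. I'll push a little more to seat the slat on the stop.

Converted, -0.002 m / 0.75 = -0.0027.

>>> {"method": "step_hand", "body": {
  "deltas": {"segments":[[-0.0027,0,0,0,0,0,0],[-0.0027,0,0,0,0,0,0]]}
}}

```text
time_s: 7.1
eef_pos: [0.5884, 0.1371, 0.0419]
eef_rot: [0.003, -0.131, 0.991, -0.001]
wrist_force: [-9.3, -2.6, 30.9]
opening: 0.002
grasp_force: 15.7
```

```bash
python3 s.py
```

```text
t 7.1 tcp jig xyz mm [26.7  1.4 41.9] F [-9.3 -2.6 30.9] open 0.0 toolx yaw -164.96 tz [ 0.005 -0.001 -1.   ]
```

>>> {"method": "step_hand", "body": {
  "deltas": {"segments":[[-0.0027,0,0,0,0,0,0],[-0.0027,0,0,0,0,0,0]]}
}}

```text
time_s: 7.35
eef_pos: [0.5906, 0.1376, 0.0419]
eef_rot: [0.003, -0.131, 0.991, -0.001]
wrist_force: [-6.9, -2.5, 29.8]
opening: -0.002
grasp_force: 15.1
```

```bash
python3 s.py
```

```text
t 7.35 tcp jig xyz mm [29.   1.4 41.9] F [-6.9 -2.5 29.8] open -0.0 toolx yaw -164.97 tz [ 0.006 -0.    -1.   ]
```

Converted, 0.25 m / 0.75 = 0.3333, -0.002 m / 0.75 = -0.0027.

>>> {"method": "step_hand", "body": {
  "deltas": {"segments":[[-0.0027,0,-0.0053,0,0,0,0],[-0.0027,0,-0.02,0,0,0,0],[-0.0013,0,-0.08,0,0,0,0],[0,0,-0.1467,0,0,0,0],[0.0667,0.04,-0.16,0,0,0,0],[0.1067,0.1067,-0.16,0,0,0,0],[0.1333,0.1867,-0.16,0,0,0,0],[0.1333,0.2667,-0.16,0,0,0,0],[0.1333,0.3333,-0.16,0,0,0,0],[0.1333,0.3333,-0.16,0,0,0,0]]}
}}

```text
time_s: 8.6
eef_pos: [0.4244, 0.3562, 0.1567]
eef_rot: [-0.0, -0.133, 0.991, 0.0]
wrist_force: [0.4, -0.6, -0.4]
opening: 0.001
grasp_force: 0.0
```

Run:
```python
from bench import optics
from h import *
import cv2
im,d=optics.camera("top"); np.savez("/tmp/t4.npz",im=im,d=d); cv2.imwrite("pics/t4.png",cv2.resize(im[125:245,220:310],None,fx=5,fy=5,interpolation=cv2.INTER_CUBIC))
P=cloud("top",d); bc=np.array([.5629,.1288]); by=np.radians(15); q=P[...,:2]-bc; X=1000*(q[...,0]*np.cos(by)+q[...,1]*np.sin(by)); Y=1000*(-q[...,0]*np.sin(by)+q[...,1]*np.cos(by)); Z=1000*P[...,2]
m=(abs(Y)<13)&(d>0)
for x in range(-120,122,4):
    k=m&(abs(X-x)<2)
    if k.any(): print(x,round(float(np.median(Z[k])),1),end=" | ")
```

```text
-120 5.3 | -116 32.0 | -112 33.2 | -108 34.0 | -104 33.2 | -100 34.0 | -96 33.1 | -92 33.2 | -88 33.2 | -84 31.9 | -80 33.5 | -76 33.8 | -72 34.4 | -68 33.6 | -64 32.1 | -60 34.1 | -56 33.8 | -52 34.0 | -48 33.1 | -44 33.2 | -40 32.6 | -36 33.1 | -32 33.4 | -28 33.4 | -24 32.5 | -20 33.8 | -16 33.5 | -12 32.8 | -8 33.1 | -4 40.9 | 0 41.4 | 4 41.0 | 8 41.4 | 12 42.2 | 16 42.1 | 20 41.8 | 24 41.2 | 28 40.6 | 32 40.1 | 36 42.1 | 40 40.2 | 44 40.9 | 48 51.7 | 52 57.0 | 56 57.2 | 60 57.5 | 64 56.9 | 68 47.6 | 72 46.6 | 76 45.3 | 80 44.7 | 84 43.2 | 88 43.2 | 92 43.6 | 96 43.3 | 100 44.8 | 104 45.6 | 108 47.5 | 112 46.9 | 116 46.9 | 120 44.8 |
```

View pics/t4.png

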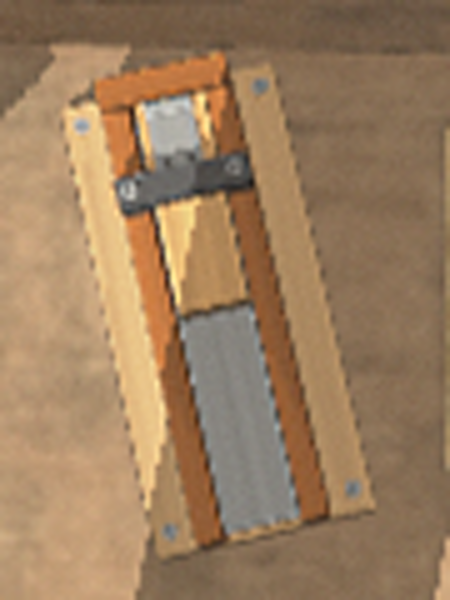

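The picture shows the lift plate up along its whole length at crop (240,420), reading 33–34 mm. The slat's rear edge at crop (215,310) is at about -6 mm (home is -7), its top is about 41–42 mm, and the leaf lies on it at (172,130). The arm is clear, so I'm handing in.

```bash
python3 -c "
from bench import workorder
print(workorder.hand_in())"
```

```text
the job is handed in; nothing more can be done
None
```

The slat is home against the end stop (rear edge measured about 1 mm from nominal), with the leaf spring resting on it and the lift plate sprung up behind it; the job was handed in at about 8.7 s with the arm clear, and no verdict was returned.

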